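# Roll the steel tube into the V-cradle and centre it

### The job

Roll the bare steel tube along the bench and up the ramp into the groove of the wooden V-cradle, so that it lies at rest in the groove, then push it endways along the groove until it sticks out about equally at both ends of the cradle (within a centimetre or so). Only push and roll it with the fingers, never pick it up or tip it on end, and leave everything else on the bench where it is.

Things in the scene. Friction and masses are not known exactly. Their poses are not given: they have to be found in the camera images.
- tube: the only round metal bar: steel tube, ends plugged black, 50 outer diameter x 160 long, 0.3 to 0.54 kg, loose on the bench left or right of the cradle, within 0.2 rad of parallel to the groove. Origin mid-length on its axis, 25 above the bench at the start; x is the tube's axis, y and z turn as it rolls (z starts upward). Smooth (friction 0.3 to 0.5); coasts on if let go while moving
- cradle: low wooden cradle fixed to the bench, 110 long (x, along the groove) x 152 wide (y). On both sides a ramp rises from the bench at y = +-76 to a crest 12 high at y = +-16; between the crests a V-groove, flanks 30 degrees from level, open at both ends. Origin on the bench under the middle of the groove
- groove (a point): bottom of the groove at mid-length, 2.8 above the bench, axes as the cradle's. The seated tube has its axis 31.7 above the bench over the cradle's y = 0 (about 37 when on a crest) and, when centred, sticks out 25 at each end
- paint_tin: closed round paint tin, 60 dia x 75 tall, standing on the bench on the other side of the cradle from the tube; origin at the centre of its underside
- paper_cup: small open paper cup, 52 dia x 60 tall, standing beyond the cradle's far (+x) end; origin at the centre of its underside
- thinner_jar: glass jar with a lid, 70 dia x 85 tall, standing at the far left; origin at the centre of its underside
- tape_roll: roll of masking tape lying flat, 100 outer dia, 24 tall, at the far right; origin at the centre of its underside
- brush: paint brush about 190 long lying near the robot on the left; origin under its middle
- eraser_block: rubber block 50 x 30 x 20 lying at the right; origin at the centre of its underside
- brush_mug: white mug, 72 dia x 90 tall, at the left; origin at the centre of its underside
Mind the look-alikes: they are no part of the job. Leave any orange look-alike of the tube alone.

How it is judged:
By the outcome, as a careful person would: the job done as asked, in the order asked, and still so for the second after the job is handed in, with the robot touching nothing.
It also fails if it takes over 58 s, if anything falls off the work surface, if the arm or the gripper's body presses on something with over 40 N, if the wrist force passes 120 N, or if a joint passes its speed limit or range.

### The arm

A 7-joint arm with a two-finger parallel gripper is mounted at the origin on the work surface. World frame = base frame: x ahead of the robot, y to its left, z up, the work surface at z = 0. Lengths are in m, angles in rad, forces in N, time in s.
With the tool pointing down it reaches from about 0.4 to 0.85 m from the base axis. Payload 4.5 kg.
Tool frame: the origin (TCP) lies where the fingers leave the gripper's body, on its centre line; the fingertips stand 64 mm ahead of it and the grasp point (between the pads) lies 45 mm ahead of it; z points along the fingers, y is the line along which they close (so a half turn about z gives the same grasp; the last joint's range is limited). The gripper opens to 88 mm and grips with 3 to 60 N. Pads are 18 mm wide; open, the fingers measure 123 mm over their backs; the gripper's body (75 mm by 187 mm) begins 45 mm behind the grasp point.
Start: joints at [1.155, 0.689, -0.195, 1.565, 0.157, 0.902, -0.215], TCP at [0.272, -0.563, 0.303] pointing down, gripper open.
Joint ranges: [-3.01, 3.01], [-0.46, 2.08], [-1.47, 1.51], [0.13, 2.56], [-1, 4.14], [0.04, 2.09], [-2.66, 2.66]. Speed limits (rad/s): [2.57, 2.57, 3.14, 3.14, 3.14, 3.14, 3.14].

### API

Orientations are given as a unit quaternion [x, y, z, w].
In Python, from plant import r gives the robot as it stands.
- The arm moves only by the tool play_rows, never from a script. Its arguments are lists of equal length, an entry for each row: "translation": the shift along the tool's x, y, z in m, a list of three; "delta_rot": the turn, a rotation vector about the tool's x, y, z in degrees, a list of three; "grip": the opening, from -1 (shut) to 1 (fully open). In form: {"translation": [[x, y, z], ...], "delta_rot": [[rx, ry, rz], ...], "grip": [grip, ...]}. A call has 1 to 20 rows; each row shifts and turns the commanded pose from where the row before left it, along the tool's axes as they then stand; what a row does not reach is not made up. A row lasts 1/8 s, in which the tool goes at most 62.5 mm and 10.7 degrees, less where a joint would pass 70% of its speed; a pose out of reach is approached as far as the arm can. A call with a gripper value outside its range is refused whole. The fingers move at their own pace and stop on an object; "squeeze" is the grip in N (left out, the last holds). Time passes only in rows, so rows that do not move let the fingers close. It gives the time, the measured TCP pose, the force, the opening and the grip force at its end, in the units of the state.
- r.get_state(): the state, without advancing time (a new reading comes with each control period).
- r.snapshot(name): name is "scene" or "top" or "wrist"; returns the picture (480x640x3 uint8, blue, green, red); there is no depth.
- r.get_calibration(name): a dict with "intrinsics" (3x3 intrinsics, pixels), "eye" and "rotation" of the camera in the world. Camera axes: x right, y up, looking along -z (the intrinsics and any distortion apply to the point x, -y, -z); pixel columns grow to the right and rows downward; lengths in m; the calibration is good to about 2 mm. A picture is of the moment at which its call begins: read the wrist's pose just before it. get_calibration takes no time and is no camera call; for the wrist camera it gives the pose at the moment of the call.
- r.finish_job(): hands the job in; it is judged then, once.
Trained networks look in the newest picture that a camera, given by its name, has taken for a name from the list of things; names that differ only in an ending like _2 or _b are one class to them, and where a whole thing is asked for, a point or a joint stands for the part that bears it (a point fixed in the world has none). Each returns a list of dicts, best first, with "confidence" (0 to 1); they miss things now and then, are a little off and sometimes report something else, mostly with a low value. They report only what shows in the picture. A call takes as long as a camera call. They do not tell look-alikes from the thing itself.
- r.look_for(camera, target): "point" ([x, y, z] in m, in world coordinates, good to about 4 mm: the middle of the surface that is visible of it).
- r.silhouettes(camera, target): "pixels" (480x640 bool, what is visible of it).
The state is a dict: "clock": time; "q": joint angles; "qd": joint speeds; "joint_torque": joint torques, N m; "tool_pos": TCP position; "eef_rot": TCP orientation; "contact_force": force on the tool from outside, world axes, zero at the start; "moment": the same for the moment, N m; "opening": opening from 0.0 (shut) to 1.0 (fully open); "finger_force": force on a finger pad.
Only numpy, scipy, OpenCV 4.12 (cv2) and the standard library are available. Lean on these libraries where they do the work, as an engineer would, in place of code of your own. Each camera call takes 0.05 s, during which the arm holds its last target. There are 200 camera calls.

## Working session

There is one attempt and no reset: what is moved stays moved. The work goes in short steps, Python scripts to look and compute and a tool call to move; the robot and the scene stay as the last step left them, time stands still between calls to the robot, and variables do not carry over. Pictures are saved under pics/ and viewed, at most 10 in all, crops included, and the job is handed in when it is done.

Besides the shell and the picture viewer there is one more tool, called after "Request:" as name(argument=value, ...) on one line, values as JSON. play_rows: Moves the arm, as the interface text tells. Its arguments: {"type":"object","properties":{"translation":{"type":"array","items":{"type":"array","items":{"type":"number"}}},"delta_rot":{"type":"array","items":{"type":"array","items":{"type":"number"}}},"grip":{"type":"array","items":{"type":"number"}},"squeeze":{"type":"number"}},"required":["translation","delta_rot","grip"]}

```bash
mkdir -p pics; cat > h.py <<'E'
import numpy as np,cv2
from plant import r
def ray(cam,u,v,z):
    c=r.get_calibration(cam);K=np.array(c["intrinsics"]);R=np.array(c["rotation"]);e=np.array(c["eye"])
    d=np.linalg.inv(K)@[u,v,1];d=R@(d*[1,-1,-1]);return e+d*(z-e[2])/d[2]
def proj(cam,p):
    c=r.get_calibration(cam);K=np.array(c["intrinsics"]);R=np.array(c["rotation"]);e=np.array(c["eye"])
    q=R.T@(np.array(p)-e)*[1,-1,-1];q=K@q;return q[:2]/q[2]
def box(cam,t,z):
    for s in r.silhouettes(cam,t)[:3]:
        m=s["pixels"].astype(np.uint8);c=max(cv2.findContours(m,0,2)[0],key=cv2.contourArea)
        b=cv2.boxPoints(cv2.minAreaRect(c));w=np.array([ray(cam,u,v,z) for u,v in b])[:,:2]
        print(t,round(s["confidence"],2),"px",b.mean(0).round(),"ctr",w.mean(0).round(4),"corners",w.round(3).tolist())
E
python3 - <<'E'
from h import *
for c in("top","scene"): cv2.imwrite(f"pics/{c}0.png",r.snapshot(c))
print({k:np.round(v,3) for k,v in r.get_calibration("top").items() if k!="x"})
box("top","tube",0.025);box("top","cradle",0.012)
for t in["tube","cradle","groove","paint_tin","paper_cup","eraser_block","brush","tape_roll","thinner_jar","brush_mug"]:
    print(t,[(np.round(d["point"],3).tolist(),round(d["confidence"],2)) for d in r.look_for("top",t)[:3]])
print(r.get_state())
E
```

```text
{'intrinsics': array([[579.24 ,   0.   , 332.66 ],
       [  0.   , 579.24 , 239.257],
       [  0.   ,   0.   ,   1.   ]]), 'eye': array([0.317, 0.018, 1.374]), 'rotation': array([-0.068,  0.059,  0.711, -0.697])}Traceback (most recent call last):
  File "<stdin>", line 4, in <module>
  File "h.py", line 12, in box
    b=cv2.boxPoints(cv2.minAreaRect(c));w=np.array([ray(cam,u,v,z) for u,v in b])[:,:2]
                                                    ~~~^^^^^^^^^^^
  File "h.py", line 5, in ray
    d=np.linalg.inv(K)@[u,v,1];d=R@(d*[1,-1,-1]);return e+d*(z-e[2])/d[2]
                                 ~^^~~~~~~~~~~~~
ValueError: matmul: Input operand 1 has a mismatch in its core dimension 0, with gufunc signature (n?,k),(k,m?)->(n?,m?) (size 3 is different from 4)
```

View pics/top0.png

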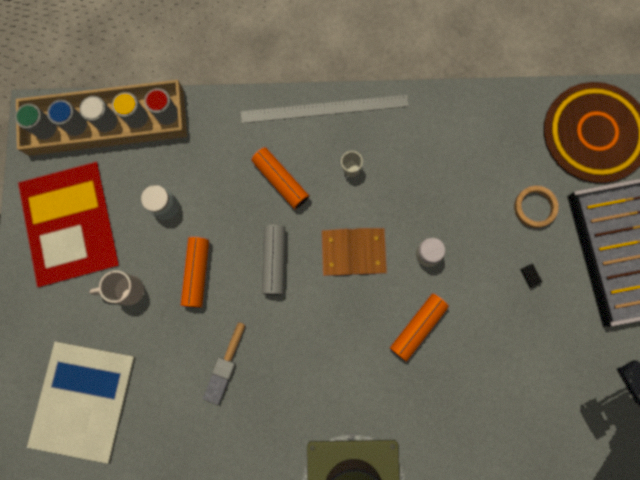

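View pics/scene0.png

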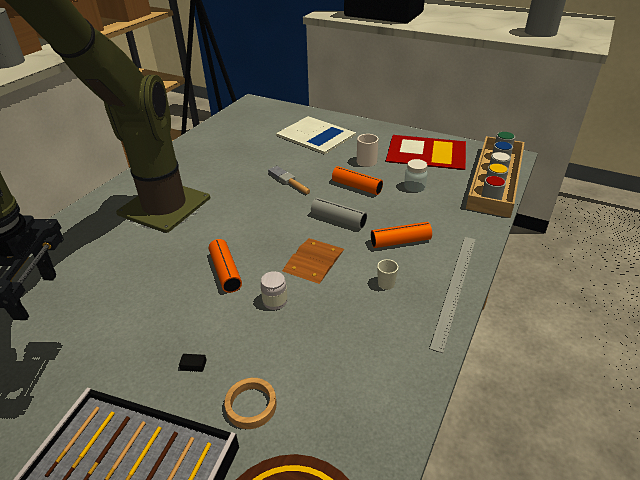

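The top picture shows four tube-like bars: grey steel at (274,259), and orange ones at (280,178), (196,272) and (419,327). I choose the grey one. The cradle is at (354,252), the tin at (431,251) and the cup at (352,165). The scene view agrees, with the grey tube at (338,214). The camera rotation is a quaternion, so the helper needs a fix.

```bash
sed -i 's/R=np.array(c\["rotation"\])/R=Rot.from_quat(c["rotation"]).as_matrix()/; 1a from scipy.spatial.transform import Rotation as Rot' h.py
python3 - <<'E'
from h import *
im=r.snapshot("top"); cv2.imwrite("pics/crop1.png",cv2.resize(im[140:360,170:460],None,fx=2.7,fy=2.7,interpolation=cv2.INTER_CUBIC))
box("top","tube",0.03);box("top","cradle",0.008)
for t in["tube","cradle","paint_tin","paper_cup","brush"]:
    print(t,[(np.round(d["point"],3).tolist(),round(d["confidence"],2)) for d in r.look_for("top",t)[:4]])
r.snapshot("scene")
for t in["tube","cradle"]:
    print(t,[(np.round(d["point"],3).tolist(),round(d["confidence"],2)) for d in r.look_for("scene",t)[:4]])
s=r.get_state();print(s)
print(Rot.from_quat(s["eef_rot"]).as_matrix().round(3))
E
```

```text
tube 0.94 px [279. 178.] ctr [0.7151 0.1598] corners [[0.764, 0.235], [0.8, 0.196], [0.666, 0.085], [0.631, 0.124]]
tube 0.89 px [194. 273.] ctr [0.4899 0.3595] corners [[0.41, 0.392], [0.576, 0.382], [0.57, 0.327], [0.404, 0.338]]
tube 0.81 px [273. 259.] ctr [0.5179 0.1748] corners [[0.602, 0.201], [0.6, 0.149], [0.434, 0.149], [0.435, 0.2]]
cradle 0.77 px [353. 251.] ctr [ 0.5353 -0.0145] corners [[0.589, 0.062], [0.592, -0.09], [0.481, -0.09], [0.478, 0.06]]
cradle 0.27 px [159. 202.] ctr [0.667  0.4546] corners [[0.665, 0.513], [0.724, 0.476], [0.669, 0.396], [0.61, 0.433]]
cradle 0.19 px [535. 207.] ctr [ 0.6335 -0.4546] corners [[0.684, -0.408], [0.682, -0.509], [0.583, -0.501], [0.585, -0.401]]
tube [([0.483, 0.354, 0.048], 0.88), ([0.35, -0.158, 0.046], 0.77), ([0.71, 0.164, 0.046], 0.63), ([0.51, 0.174, 0.046], 0.6)]
cradle [([0.533, -0.018, 0.003], 0.95), ([0.749, -0.015, 0.031], 0.22)]
paint_tin [([0.52, -0.182, 0.078], 0.59)]
paper_cup [([0.751, -0.014, 0.034], 0.86)]
brush [([0.262, 0.291, 0.015], 0.9)]
tube [([0.524, 0.157, 0.041], 0.89), ([0.497, 0.342, 0.04], 0.82), 
[... 184 characters left out ...]
15732682,
        0.90247636, -0.2150983 ]), 'qd': array([-0.00057831, -0.00043602, -0.00103883, -0.00144836,  0.00094875,
       -0.00152809,  0.00038476]), 'joint_torque': array([-4.83509921e-04, -5.27364564e+01, -1.26737583e+00, -1.53719598e+01,
       -5.20901056e-02, -7.60291332e-04, -1.93723173e-05]), 'tool_pos': array([ 0.27176779, -0.56285092,  0.30274673]), 'eef_rot': array([9.74812604e-01, 2.23025522e-01, 8.51636242e-06, 5.53216973e-05]), 'contact_force': array([-0.01944477,  0.06014828, -0.31206219]), 'moment': array([ 0.01515207, -0.01605804,  0.00787695]), 'finger_force': 0.0, 'opening': 0.9979830448229127}
[[ 0.901  0.435  0.   ]
 [ 0.435 -0.901 -0.   ]
 [-0.     0.    -1.   ]]
```

View pics/crop1.png

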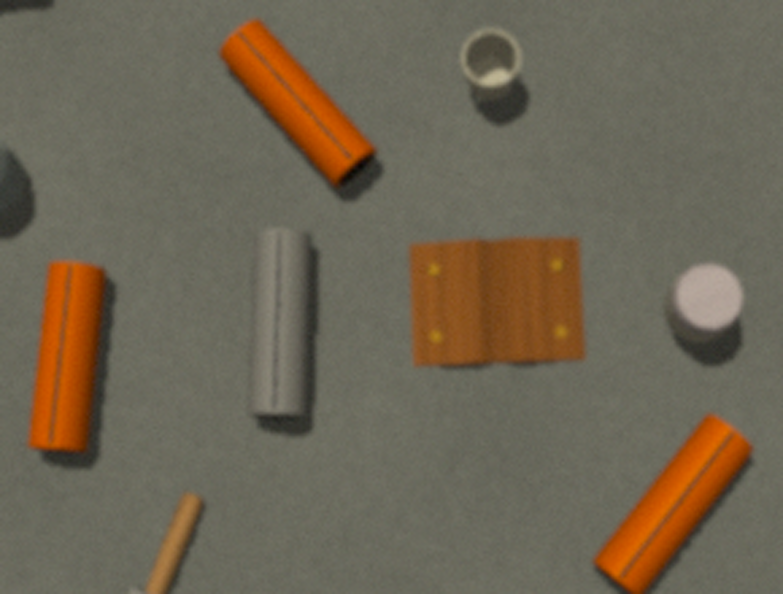

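The crop shows the grey tube with a seam at (280,320), the cradle with its groove at (490,300), and orange bars around them. The tube is at about (0.518, 0.174) and the cradle at about (0.535, -0.015), with a yaw of about 0.02 rad. First I turn the tool so the fingers span along the tube.

Request:
play_rows(translation=[[0,0,0],[0,0,0],[0,0,0],[0,0,0],[0,0,0],[0,0,0],[0,0,0],[0,0,0]], delta_rot=[[0,0,-8],[0,0,-8],[0,0,-8],[0,0,-8],[0,0,-8],[0,0,-8],[0,0,-8],[0,0,-8]], grip=[1,1,1,1,1,1,1,1])

```text
clock: 1.7
tool_pos: [0.2717, -0.5629, 0.3028]
eef_rot: [0.707, 0.707, -0.0, 0.0]
contact_force: [-0.2, -0.4, -0.2]
opening: 0.998
finger_force: 0.0
```

Request:
play_rows(translation=[[0.02,0.015,0],[0.04,0.015,0],[0.048,0.015,0],[0.048,0.015,0],[0.048,0.015,0],[0.048,0.015,0],[0.048,0.015,0],[0.048,0.015,0],[0.048,0.015,0],[0.048,0.015,0],[0.048,0.015,0],[0.048,0.015,0],[0.048,0.015,0],[0.048,0.015,0],[0.048,0.015,0],[0.048,0.015,0],[0.048,0.008,0],[0.033,0,0],[0,0,0],[0,0,0]], delta_rot=[[0,0,0],[0,0,0],[0,0,0],[0,0,0],[0,0,0],[0,0,0],[0,0,0],[0,0,0],[0,0,0],[0,0,0],[0,0,0],[0,0,0],[0,0,0],[0,0,0],[0,0,0],[0,0,0],[0,0,0],[0,0,0],[0,0,0],[0,0,0]], grip=[1,1,1,1,1,1,1,1,1,1,1,1,1,1,1,1,1,1,1,1])

```text
clock: 4.2
tool_pos: [0.5231, 0.248, 0.3025]
eef_rot: [0.709, 0.705, -0.001, 0.001]
contact_force: [-0.8, -0.5, 0.4]
opening: 0.997
finger_force: 0.0
```

Request:
play_rows(translation=[[0,0,0.03],[0,0,0.04],[0,0,0.04],[0,0,0.04],[0,0,0.03],[0,0,0.02],[0,0,0.01],[0,0,0.01],[0,0,0]], delta_rot=[[0,0,0],[0,0,0],[0,0,0],[0,0,0],[0,0,0],[0,0,0],[0,0,0],[0,0,0],[0,0,0]], grip=[1,1,1,1,1,1,1,1,1])

```text
clock: 5.32
tool_pos: [0.5231, 0.2487, 0.0826]
eef_rot: [0.709, 0.706, -0.0, 0.0]
contact_force: [-0.2, -0.4, 0.9]
opening: 1.003
finger_force: 0.0
```

```bash
python3 - <<'E'
from h import *
im=r.snapshot("top"); cv2.imwrite("pics/crop2.png",cv2.resize(im[180:330,200:420],None,fx=3.6,fy=3.6,interpolation=cv2.INTER_CUBIC))
print(r.get_state()["tool_pos"])
E
```

```text
[0.52324347 0.24897711 0.08300127]
```

View pics/crop2.png

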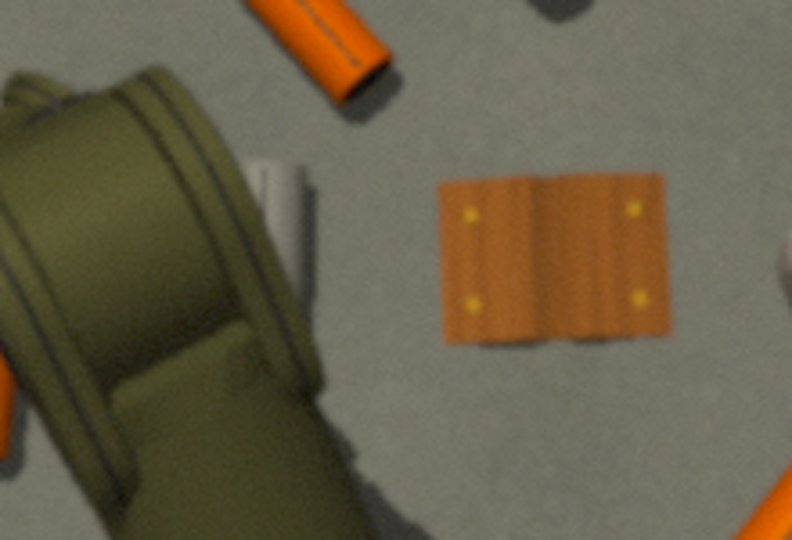

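The arm hides most of the tube. The cradle is unobstructed at (555,260). I start the push now: align to the groove, make contact gently and roll.

Request:
play_rows(translation=[[-0.01,0,0],[-0.015,0,0],[-0.006,0,0],[-0.005,0,0],[-0.004,0,0],[-0.004,0,0],[-0.005,0,0],[-0.006,0,0],[-0.006,0,0],[-0.006,0,0],[-0.006,0,0],[-0.006,0,0],[-0.006,0,0],[-0.006,0,0],[-0.006,0,0],[-0.006,0,0],[-0.006,0,0],[-0.006,0,0]], delta_rot=[[0,0,-1.4],[0,0,0],[0,0,0],[0,0,0],[0,0,0],[0,0,0],[0,0,0],[0,0,0],[0,0,0],[0,0,0],[0,0,0],[0,0,0],[0,0,0],[0,0,0],[0,0,0],[0,0,0],[0,0,0],[0,0,0]], grip=[1,1,1,1,1,1,1,1,1,1,1,1,1,1,1,1,1,1])

```text
clock: 7.62
tool_pos: [0.5251, 0.1338, 0.0827]
eef_rot: [0.7, 0.714, 0.0, 0.0]
contact_force: [0.1, -1.0, -0.1]
opening: 0.998
finger_force: 0.2
```

```bash
python3 - <<'E'
from h import *
im=r.snapshot("top"); cv2.imwrite("pics/crop3.png",cv2.resize(im[180:330,200:420],None,fx=3.6,fy=3.6,interpolation=cv2.INTER_CUBIC))
E
```

```text
(no output)
```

View pics/crop3.png

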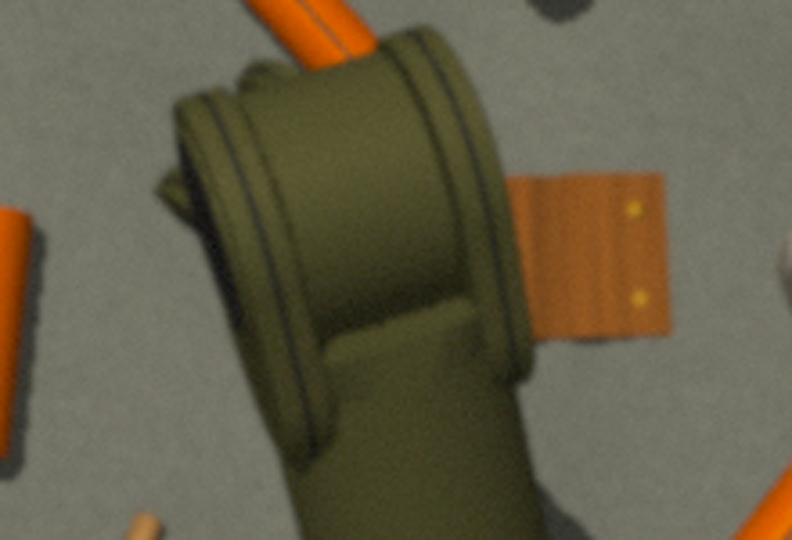

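The wrist covers the tube, and only the cradle's right part is visible near (590,255). The tool forces show light contact, so I continue slowly onto the ramp.

Request:
play_rows(translation=[[-0.005,0,0],[-0.005,0,0],[-0.005,0,0],[-0.005,0,-0.001],[-0.004,0,-0.001],[-0.004,0,-0.001],[-0.004,0,0],[-0.004,0,0],[-0.004,0,0],[-0.004,0,0],[-0.004,0,0],[-0.004,0,0],[-0.004,0,0],[-0.004,0,0],[-0.004,0,0],[-0.004,0,0],[-0.004,0,0],[-0.004,0,0]], delta_rot=[[0,0,0],[0,0,0],[0,0,0],[0,0,0],[0,0,0],[0,0,0],[0,0,0],[0,0,0],[0,0,0],[0,0,0],[0,0,0],[0,0,0],[0,0,0],[0,0,0],[0,0,0],[0,0,0],[0,0,0],[0,0,0]], grip=[1,1,1,1,1,1,1,1,1,1,1,1,1,1,1,1,1,1])

```text
clock: 9.93
tool_pos: [0.5278, 0.0621, 0.0865]
eef_rot: [0.699, 0.715, 0.004, -0.001]
contact_force: [-0.2, 7.9, 5.4]
opening: 1.001
finger_force: 4.4
```

```bash
python3 - <<'E'
from h import *
im=r.snapshot("scene"); cv2.imwrite("pics/crop4.png",cv2.resize(im[150:330,200:440],None,fx=3.3,fy=3.3,interpolation=cv2.INTER_CUBIC))
s=r.get_state();print(s["tool_pos"],s["contact_force"])
E
```

```text
[0.52773045 0.06084812 0.08644193] [-0.82163293  4.81275292  3.78446354]
```

View pics/crop4.png

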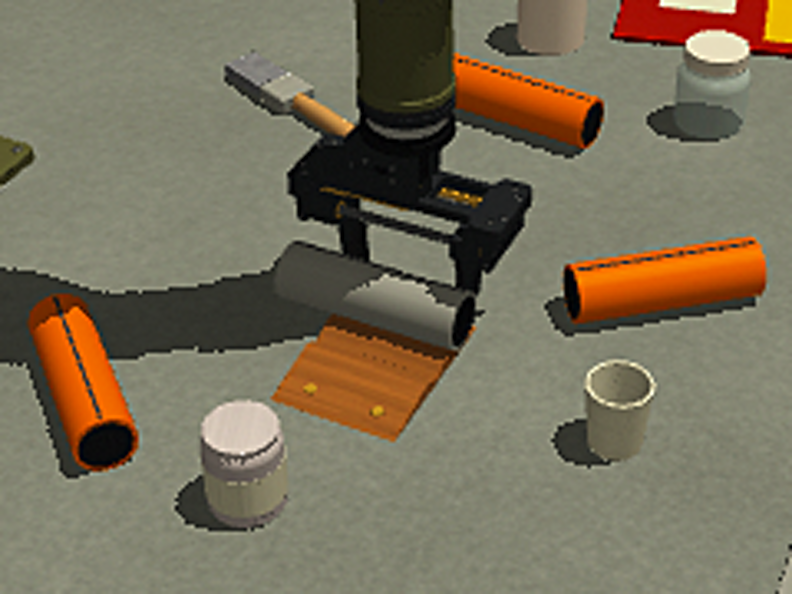

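The tube (375,295) is on the ramp, held square against both fingers. I continue slowly to the crest.

Request:
play_rows(translation=[[-0.002,0,0],[-0.003,0,0],[-0.003,0,0],[-0.003,0,0],[-0.003,0,0],[-0.002,0,0],[-0.002,0,0],[-0.002,0,0],[-0.002,0,0],[-0.002,0,0],[-0.001,0,0]], delta_rot=[[0,0,0],[0,0,0],[0,0,0],[0,0,0],[0,0,0],[0,0,0],[0,0,0],[0,0,0],[0,0,0],[0,0,0],[0,0,0]], grip=[1,1,1,1,1,1,1,1,1,1,1])

```text
clock: 11.35
tool_pos: [0.5267, 0.0315, 0.0854]
eef_rot: [0.7, 0.714, -0.001, 0.0]
contact_force: [0.4, 0.2, 0.7]
opening: 0.994
finger_force: 0.0
```

Request:
play_rows(translation=[[0.01,0,0],[0.02,0,0],[0.02,0,0],[0,0,-0.03],[0,0,-0.04],[0,0,-0.05],[0,-0.04,-0.03],[0,-0.05,0],[0,-0.03,0],[0,0,0],[0,0,0],[0,0,0]], delta_rot=[[0,0,0],[0,0,0],[0,0,0],[0,0,0],[0,0,0],[0,0,0],[0,0,0],[0,0,0],[0,0,0],[0,0,0],[0,0,0],[0,0,0]], grip=[1,1,1,1,1,1,0,-1,-1,-1,-1,-1])

```text
clock: 12.85
tool_pos: [0.4075, 0.0811, 0.2356]
eef_rot: [0.7, 0.714, 0.001, 0.0]
contact_force: [0.2, 0.3, -0.2]
opening: 0.345
finger_force: 0.0
```

```bash
python3 - <<'E'
from h import *
im=r.snapshot("top"); a=im[180:330,270:440]
im2=r.snapshot("scene"); b=im2[180:330,220:420]
f=lambda x:cv2.resize(x,None,fx=2.1,fy=3.6*2.1/3.6,interpolation=cv2.INTER_CUBIC)
cv2.imwrite("pics/crop5.png",np.hstack([f(a),f(b)]))
box("scene","tube",0.045)
box("top","tube",0.045)
box("top","cradle",0.005)
s=r.get_state();print(s["tool_pos"],s["contact_force"],s["opening"])
E
```

```text
tube 0.9 px [401. 235.] ctr [0.7256 0.1335] corners [[0.641, 0.114], [0.776, 0.224], [0.807, 0.15], [0.678, 0.046]]
tube 0.86 px [306. 248.] ctr [ 0.5214 -0.0296] corners [[0.448, -0.07], [0.419, 0.006], [0.6, 0.009], [0.619, -0.064]]
tube 0.71 px [224. 265.] ctr [ 0.3686 -0.1746] corners [[0.275, -0.13], [0.302, -0.083], [0.462, -0.223], [0.436, -0.262]]
tube 0.96 px [354. 251.] ctr [ 0.5297 -0.0157] corners [[0.595, 0.013], [0.597, -0.04], [0.464, -0.044], [0.462, 0.008]]
tube 0.84 px [279. 178.] ctr [0.7107 0.1588] corners [[0.76, 0.232], [0.793, 0.194], [0.661, 0.086], [0.629, 0.123]]
tube 0.61 px [194. 273.] ctr [0.4878 0.3556] corners [[0.409, 0.388], [0.573, 0.374], [0.566, 0.322], [0.403, 0.338]]
cradle 0.81 px [375. 251.] ctr [ 0.5363 -0.066 ] corners [[0.591, -0.04], [0.593, -0.089], [0.482, -0.091], [0.48, -0.043]]
[0.40651356 0.08075728 0.23558272] [ 0.33533749 -0.09062236 -0.3185323 ] 0.113740876952116
```

View pics/crop5.png

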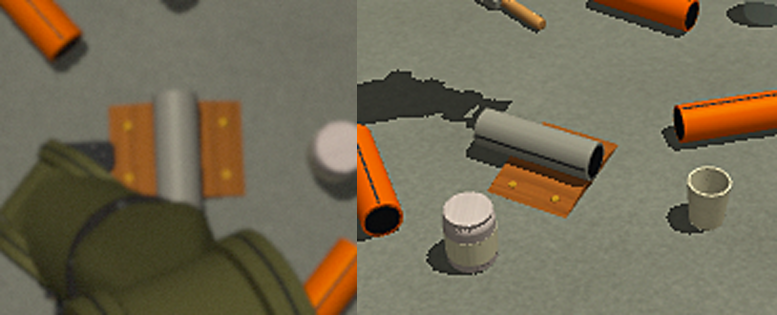

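The tube lies in the groove. In the top crop its far end is at (178,90), only a few mm past the cradle edge at (178,101), and the scene view agrees. It needs about 22 mm in +x. I move the closed fingers to the near end.

Request:
play_rows(translation=[[-0.03,-0.004,0],[-0.04,-0.004,0],[-0.0275,0,0],[0,0,0],[0,0,0.03],[0,0,0.03],[0,0,0.02],[0,0,0]], delta_rot=[[0,0,0],[0,0,0],[0,0,0],[0,0,0],[0,0,0],[0,0,0],[0,0,0],[0,0,0]], grip=[-1,-1,-1,-1,-1,-1,-1,-1])

```text
clock: 14.1
tool_pos: [0.4, -0.0155, 0.1548]
eef_rot: [0.699, 0.715, -0.001, -0.001]
contact_force: [-0.4, 0.2, -0.9]
opening: 0.006
finger_force: 0.0
```

Request:
play_rows(translation=[[0,0,0.02],[0,0,0.02],[0,0,0.02],[0,0,0.011],[0,0,0],[0,0,0]], delta_rot=[[0,0,0],[0,0,0],[0,0,0],[0,0,0],[0,0,0],[0,0,0]], grip=[-1,-1,-1,-1,-1,-1])

```text
clock: 14.85
tool_pos: [0.3972, -0.0195, 0.1099]
eef_rot: [0.699, 0.715, -0.01, -0.004]
contact_force: [-0.9, 0.2, -0.1]
opening: 0.006
finger_force: 0.0
```

```bash
python3 - <<'E'
from h import *
im=r.snapshot("scene"); cv2.imwrite("pics/crop6.png",cv2.resize(im[180:320,220:400],None,fx=4,fy=4,interpolation=cv2.INTER_CUBIC))
s=r.get_state();print(s["tool_pos"],s["contact_force"],s["opening"])
E
```

```text
[ 0.39715712 -0.01949174  0.10992487] [-0.54120493 -0.57335549 -0.48699646] 0.004276097452033443
```

View pics/crop6.png

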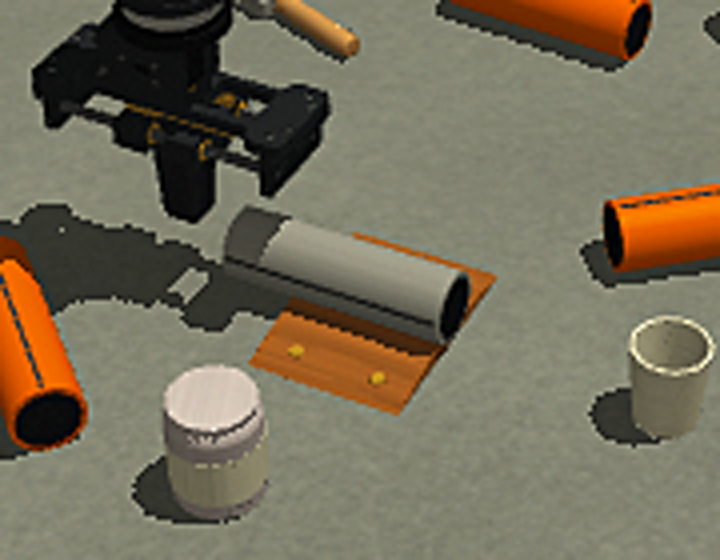

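The closed fingers stop short of the tube's near end (245,235), at a height where the tip is about 46 mm up, because of an arm limit. I check which joint.

```bash
python3 - <<'E'
from h import *
print(r.get_state()["q"].round(3))
E
```

```text
[ 0.096  0.86  -0.274  2.351  1.708  0.217 -1.778]
```

Joint 6 is near its lower limit this close in. I ease forward just short of the tube end, where the tool can go lower.

Request:
play_rows(translation=[[0,0.004,0],[0,0.004,0],[0,0.003,0],[0,0,0.01],[0,0,0.01],[0,0,0]], delta_rot=[[0,0,0],[0,0,0],[0,0,0],[0,0,0],[0,0,0],[0,0,0]], grip=[-1,-1,-1,-1,-1,-1])

```text
clock: 15.65
tool_pos: [0.4071, -0.0196, 0.0887]
eef_rot: [0.699, 0.715, -0.011, -0.005]
contact_force: [0.1, -0.3, 0.0]
opening: 0.005
finger_force: 0.0
```

```bash
python3 - <<'E'
from h import *
s=r.get_state();print(s["q"].round(3),s["tool_pos"],Rot.from_quat(s["eef_rot"]).as_matrix().round(3),s["contact_force"])
E
```

```text
[ 0.116  0.913 -0.303  2.321  1.755  0.25  -1.817] [ 0.40713716 -0.01958031  0.08865005] [[-0.022  1.    -0.022]
 [ 1.     0.022 -0.009]
 [-0.009 -0.022 -1.   ]] [ 0.12488032 -0.32891836  0.01054755]
```

Request:
play_rows(translation=[[0,0.003,0],[0,0.003,0],[0,0.003,0],[0,0.003,0],[0,0.003,0],[0,0.003,0],[0,0.003,0],[0,0.002,0],[0,0.002,0],[0,0.001,0],[0,0,0]], delta_rot=[[0,0,0],[0,0,0],[0,0,0],[0,0,0],[0,0,0],[0,0,0],[0,0,0],[0,0,0],[0,0,0],[0,0,0],[0,0,0]], grip=[-1,-1,-1,-1,-1,-1,-1,-1,-1,-1,-1])

```text
clock: 17.02
tool_pos: [0.4298, -0.0192, 0.0887]
eef_rot: [0.699, 0.715, -0.013, -0.006]
contact_force: [-8.1, 0.6, 6.8]
opening: 0.004
finger_force: 4.3
```

```bash
python3 - <<'E'
from h import *
im=r.snapshot("top"); a=im[180:330,270:440]
im2=r.snapshot("scene"); b=im2[180:330,220:420]
f=lambda x:cv2.resize(x,None,fx=2.1,fy=2.1,interpolation=cv2.INTER_CUBIC)
cv2.imwrite("pics/crop7.png",np.hstack([f(a),f(b)]))
box("top","tube",0.05); box("top","cradle",0.005)
s=r.get_state();print(s["tool_pos"],s["contact_force"])
E
```

```text
tube 0.85 px [280. 177.] ctr [0.7099 0.1571] corners [[0.757, 0.231], [0.792, 0.195], [0.662, 0.083], [0.629, 0.119]]
tube 0.67 px [194. 272.] ctr [0.4885 0.3547] corners [[0.411, 0.387], [0.573, 0.373], [0.566, 0.322], [0.404, 0.337]]
tube 0.66 px [420. 326.] ctr [ 0.354  -0.1591] corners [[0.307, -0.088], [0.433, -0.19], [0.401, -0.23], [0.276, -0.128]]
cradle 0.6 px [326. 252.] ctr [0.5341 0.0495] corners [[0.589, 0.059], [0.588, 0.038], [0.479, 0.04], [0.48, 0.061]]
[ 0.4297714  -0.01921697  0.08867456] [-6.98940145 -0.14453955  6.70072821]
```

View pics/crop7.png

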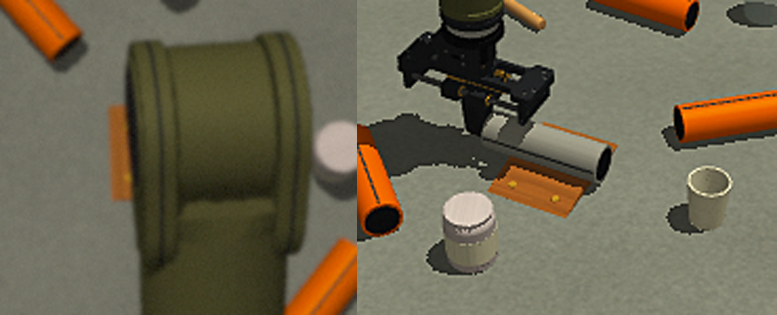

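The tube's far end in the scene crop is now at about (603,163). I measure the end cap's centre there.

```bash
cat >> h.py <<'E'
def cap():
    im=r.snapshot("scene"); m=(im.max(2)<40).astype(np.uint8); m[:235]=0;m[290:]=0;m[:,:320]=0;m[:,365:]=0
    n,l,st,ce=cv2.connectedComponentsWithStats(m);i=1+np.argmax(st[1:,4])
    print("cap",st[i],ce[i].round(1),ray("scene",*ce[i],0.0317).round(4))
    m=r.silhouettes("scene","tube")
    s=r.get_state();print(s["tool_pos"].round(4),s["contact_force"].round(1))
    for x in(.61,.62,.63): print(x,proj("scene",[x,-.0137,.0317]).round(1))
E
python3 -c "
from h import *
cap()"
```

```text
cap [334 250   7  16  68] [337.1 257.6] [ 0.6069 -0.0142  0.0317]
[ 0.4298 -0.0192  0.0887] [-8.2  0.4  7.5]
0.61 [338.3 257.8]
0.62 [341.8 259. ]
0.63 [345.3 260.1]
```

Request:
play_rows(translation=[[0,0.002,0],[0,0.002,0],[0,0.002,0],[0,0.002,0],[0,0.001,0],[0,0,0]], delta_rot=[[0,0,0],[0,0,0],[0,0,0],[0,0,0],[0,0,0],[0,0,0]], grip=[-1,-1,-1,-1,-1,-1])

```text
clock: 18.08
tool_pos: [0.4388, -0.0192, 0.0884]
eef_rot: [0.699, 0.715, -0.013, -0.006]
contact_force: [-8.2, -0.2, 6.9]
opening: 0.004
finger_force: 4.3
```

```bash
python3 -c "
from h import *
cap()"
```

```text
cap [337 251   7  16  67] [340.2 258.7] [ 0.6159 -0.0144  0.0317]
[ 0.4388 -0.0192  0.0884] [-7.9  0.   7.8]
0.61 [338.3 257.8]
0.62 [341.8 259. ]
0.63 [345.3 260.1]
```

Far end at 0.616, as planned. I back off, clear the view and verify.

Request:
play_rows(translation=[[0,-0.004,0],[0,-0.008,0],[0,-0.008,0],[0,-0.004,-0.01],[0,0,-0.04],[0,0,-0.05],[0,0,-0.05],[-0.04,0,-0.04],[-0.05,0,0],[-0.05,0,0],[-0.05,0,0],[-0.05,0,0],[-0.05,0,0],[-0.04,0,0],[-0.02,0,0],[0,0,0],[0,0,0]], delta_rot=[[0,0,0],[0,0,0],[0,0,0],[0,0,0],[0,0,0],[0,0,0],[0,0,0],[0,0,0],[0,0,0],[0,0,0],[0,0,0],[0,0,0],[0,0,0],[0,0,0],[0,0,0],[0,0,0],[0,0,0]], grip=[-1,-1,-1,-1,-1,-1,-1,-1,-1,-1,-1,-1,-1,-1,-1,-1,-1])

```text
clock: 20.3
tool_pos: [0.4325, -0.3683, 0.2502]
eef_rot: [0.7, 0.714, -0.006, 0.008]
contact_force: [0.9, 0.4, -0.0]
opening: 0.002
finger_force: 0.0
```

```bash
python3 -c "
from h import *
cap()
im=r.snapshot('top'); cv2.imwrite('pics/crop8.png',cv2.resize(im[190:310,270:440],None,fx=4.5,fy=4.5,interpolation=cv2.INTER_CUBIC))
box('top','tube',.05);box('top','cradle',.005)
for x in(.455,.48,.535,.59,.615): print(x,((proj('top',[x,-.0145,.05 if x in(.455,.615) else .012])-[270,190])*4.5).round(1))
"
```

```text
cap [337 251   7  16  68] [340.2 258.8] [ 0.616  -0.0149  0.0317]
[ 0.4326 -0.3682  0.2504] [ 0.1 -0.5  0. ]
0.61 [338.3 257.8]
0.62 [341.8 259. ]
0.63 [345.3 260.1]
tube 0.88 px [419. 327.] ctr [ 0.3534 -0.1566] corners [[0.307, -0.085], [0.433, -0.188], [0.4, -0.228], [0.275, -0.125]]
tube 0.81 px [195. 272.] ctr [0.4884 0.3531] corners [[0.411, 0.386], [0.573, 0.372], [0.566, 0.319], [0.404, 0.335]]
tube 0.65 px [354. 250.] ctr [ 0.5309 -0.0156] corners [[0.612, 0.011], [0.613, -0.041], [0.45, -0.042], [0.449, 0.009]]
cradle 0.79 px [332. 252.] ctr [0.5345 0.0355] corners [[0.589, 0.064], [0.591, 0.012], [0.48, 0.007], [0.478, 0.059]]
0.455 [380.4 417.5]
0.48 [377.6 377.6]
0.535 [374.9 274.2]
0.59 [372.3 172.2]
0.615 [372.4 110.7]
```

View pics/crop8.png

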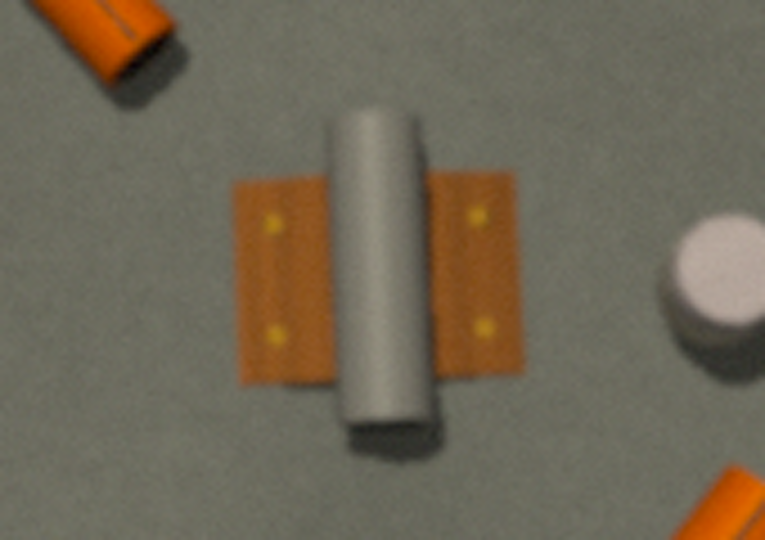

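The top crop shows the tube seated. Its ends are at rows 106 and 420 and the cradle edges at rows 176 and 380, which makes the overhangs about 26 mm (far) and 24 mm (near). The tin and the other neighbours in view look undisturbed. I hand in.

```bash
python3 -c "
from plant import r
print(r.finish_job())"
```

```text
the job is handed in; nothing more can be done
None
```

The steel tube lies at rest in the V-groove, sticking out about 26 mm at the far end and 24 mm at the near end, and the job was handed in at about 20 s on the robot's clock with nothing else touched.

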